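Draw a processor cooler down evenly with its four spring wing fasteners

ROBOT

A 6-joint arm with a two-finger parallel gripper is mounted at the origin on the work surface. World frame = base frame: x ahead of the robot, y to its left, z up, the work surface at z = 0. Lengths are in m, angles in rad, forces in N, time in s.
With the tool pointing down it reaches from about 0.275 to 1 m from the base axis. Payload 8.4 kg.
Tool frame: the origin (TCP) lies between the finger pads; the fingertips stand 19 mm ahead of it and the grasp point (between the pads) is the TCP (bot.tcp_to_tips is the distance from the TCP to the fingertips, in m); z points along the fingers, y is the line along which they close (so a half turn about z gives the same grasp; the last joint's range is limited). The gripper opens to 85 mm and grips with 20 to 120 N. Pads are 22 mm wide; open, the fingers measure 114 mm over their backs; the gripper's body (76 mm by 85 mm) begins 54 mm behind the grasp point. The pads swing forward as they close: fully open they stand 13 mm farther back than shut.
Start: joints at [1.312, 0.353, 1.633, -0, 1.155, -0.002], TCP at [0.159, 0.605, 0.25] pointing down, gripper open.
Joint ranges: [-2.63, 2.63], [-0.92, 2.1], [0.06, 2.66], [-1.3, 4.44], [0, 2.69], [-3.02, 3.02]. Speed limits (rad/s): [2.22, 2.22, 2.79, 3.14, 3.14, 3.14].

INTERFACE

Orientations are given as a 3x3 rotation matrix whose columns are the frame's x, y, z axes.
In Python, from workcell import bot, eyes gives the robot as it stands.
- The arm moves only by the shell command python3 -m jog 'ROWS' [OPENING] [FORCE]. ROWS is a JSON object of lists of equal length, an entry for each row: "travel": the shift along the tool's x, y, z in mm, a list of three; "roll": the turn about the tool's z in rad. A call has 1 to 5 rows; each row shifts and turns the commanded pose from where the row before left it, along the tool's axes as they then stand; what a row does not reach is not made up. A row lasts 1/10 s, in which the tool goes at most 50 mm and 8.59 degrees, less where a joint would pass 70% of its speed; a pose out of reach is approached as far as the arm can. A call is refused whole if a number of a shift passes 50 or a number of a turn 0.15, either way. A call with a gripper value outside its range is refused whole. OPENING is the finger opening in mm, from 0 to 85.4, set as the call begins (- or left out, the last holds). The fingers move at their own pace and stop on an object; FORCE is the grip in N (left out, the last holds). Time passes only in rows, so rows that do not move let the fingers close. It gives the time, the measured TCP pose, the force, the opening and the grip force at its end, in the units of the state.
- bot.sense(): the state, without advancing time (a new reading comes with each control period).
- eyes.snapshot(name): name is "scene" or "top"; returns the picture (384x512x3 uint8, red, green, blue); there is no depth.
- eyes.get_calibration(name): a dict with "fx", "fy", "cx", "cy" (pixels), "rvec" (rotation vector, rad) and "tvec" (3), from world to camera coordinates, as OpenCV has them. Camera axes: x right, y down, z forward; pixel columns grow to the right and rows downward; lengths in m; the calibration is good to about 2 mm. A picture is of the moment at which its call begins. get_calibration takes no time and is no camera call.
- bot.sign_off(): hands the job in; it is judged then, once.
Trained networks look in the newest picture that a camera, given by its name, has taken for a name from the list of things; names that differ only in an ending like _2 or _b are one class to them, and where a whole thing is asked for, a point or a joint stands for the part that bears it (a point fixed in the world has none). Each returns a list of dicts, best first, with "p" (0 to 1); they miss things now and then, are a little off and sometimes report something else, mostly with a low value. They report only what shows in the picture. A call takes as long as a camera call. They do not tell look-alikes from the thing itself.
- eyes.search_frame(camera, thing): "extent" ([left, top, right, bottom] in pixels, round what is visible of it).
- eyes.regions_of(camera, thing): "pixels" (384x512 bool, what is visible of it) and "extent" ([left, top, right, bottom] in pixels, round what is visible of it).
The state is a dict: "clock": time; "q": joint angles; "qd": joint speeds; "effort": joint torques, N m; "tool_pos": TCP position; "eef_rot": TCP orientation; "ft_force": force on the tool from outside, world axes, zero at the start; "wrist_torque": the same for the moment, N m; "gripper_width": finger opening in m; "grasp_force": force on a finger pad.
Only numpy, scipy, OpenCV 4.12 (cv2) and the standard library are available. Lean on these libraries where they do the work, as an engineer would, in place of code of your own. Each camera call takes 0.05 s, during which the arm holds its last target. There are 200 camera calls.

TASK

The cooler has been set on the processor with its four spring wing fasteners only just started. Tighten them in diagonal order and in two rounds, so that the cooler is drawn down evenly: on the first round take each fastener about half-way, and on the second turn each one on until you feel it come up against its stop. Make each one snug against the stop but do not force it, and leave the other things on the bench alone.

Things in the scene. Friction and masses are not known exactly. Their poses are not given: they have to be found in the camera images.
- board: mini mainboard, green, 170 x 170 mm, top face 24 mm above the bench, fixed on a 200 x 200 mm aluminium tray. Origin at bench level right under the middle of the processor; z up; a row of metal sockets stands along the -x edge (x below -77 mm, tops up to 40 mm above the bench); other parts stay below 37 mm. It cannot move
- receptacles: four closed brass cups, 26 mm across and 7.5 mm high, fixed on the board under the screws; the stop that each fastener's tooth comes up against is inside. Same origin as the board
- screw1: steel wing fastener with a coil spring at board x = -45 mm, y = 45 mm; diagonal to screw3. Head: an upright flat wing 36 long (own x), 9 thick (own y), 16 mm high, on an 18 mm round collar 4 mm high; origin on the axis, 6 mm over the collar's top and 10 mm under the wing's top, about 65 mm above the bench at the start. Clockwise from above drives it down 10 mm per turn; it stays where left
- screw2: steel wing fastener with a coil spring at board x = 45 mm, y = 45 mm; diagonal to screw4; made as screw1. Each one starts 1.2 to 1.9 rad of turn (1.9 to 3 mm) before its stop: how far is not known and must be felt. Paused while it still turns freely, no torque (or a slight one the other way) is felt; paused against the stop, the torque stays up
- screw3: steel wing fastener with a coil spring at board x = 45 mm, y = -45 mm; diagonal to screw1; made as screw1. Torque about its axis: 0.04 to 0.06 N m turns it freely; at the stop the torque rises by about 1 N m per radian of further turn, so turn slowly there. 0.1 to 0.2 N m more than free turning is snug; above 0.25 N m more it is being forced
- screw4: steel wing fastener with a coil spring at board x = -45 mm, y = -45 mm; diagonal to screw2; made as screw1. Space round each axis: 42 mm to the cooler's fins, 90 mm to the next fastener. Let go of while it moves freely, a fastener stays put; let go of when snug, it springs back a little but still presses on its stop
- cooler: finned processor cooler of 0.35 kg, loose: a copper foot 44 mm square and a round stack of aluminium fins, 42 mm across, top 66 mm above the bench, on a steel cross bracket whose four ears (24 mm square, top faces 37 mm above the bench) the fasteners pass through. Origin in the middle of its underside, which lies on the processor 32 mm above the bench; z up
- meter: hand multimeter lying beside the board, 150 x 74 x 34 mm, origin under its middle; to be left alone
- solder_reel: metal reel standing beside the board, 52 mm across and 42 mm high, origin under its middle; to be left alone
- paste_syringe: small white syringe lying beside the board, 115 mm long, 16 mm thick, origin under its middle; to be left alone
- screwdriver: screwdriver lying beyond the board, origin under its middle; to be left alone
Things that resemble listed ones, but are neither listed nor needed, are in the scene too. There is more than one size of the cooler; the job needs the middle-sized.

How it is judged:
On the way:
1. first round: all four fasteners are part-way down together (each head at least 0.6 mm lower than at its start) and none is at its stop yet (distance of each of screw1, screw2, screw3, screw4 from where it was at the start of the episode above 0.0006 m and contact force between each of screw1, screw2, screw3, screw4 and receptacles below 0.2 N), for 0.1 s.
At the end, for the whole second after the job is handed in: each of the four fasteners presses on the stop in its receptacle with more than 0.5 N, and the cooler lies flat on the processor (within 0.01 rad) and still (contact force between each of screw1, screw2, screw3, screw4 and receptacles above 0.5 N and angle between cooler's own z axis and vertical below 0.01 rad and linear speed of cooler below 0.01 m/s); the robot touches nothing.
It fails at once if a fastener is forced: its tooth presses on the stop with more than 30 N (about 0.27 N m) (contact force between any of screw1, screw2, screw3, screw4 and receptacles above 30 N).
It fails at once if first round not diagonal: two neighbouring fasteners are 0.5 mm down while the other two are still within 0.3 mm of their starts ((distance of each of screw1, screw2 from where it was at the start of the episode above 0.0005 m and distance of each of screw3, screw4 from where it was at the start of the episode below 0.0003 m) or (distance of each of screw2, screw3 from where it was at the start of the episode above 0.0005 m and distance of each of screw4, screw1 from where it was at the start of the episode below 0.0003 m) or (distance of each of screw3, screw4 from where it was at the start of the episode above 0.0005 m and distance of each of screw1, screw2 from where it was at the start of the episode below 0.0003 m) or (distance of each of screw4, screw1 from where it was at the start of the episode above 0.0005 m and distance of each of screw2, screw3 from where it was at the start of the episode below 0.0003 m)).
It fails at once if second round not diagonal: two neighbouring fasteners are at their stops while the other two are not ((contact force between each of screw1, screw2 and receptacles above 0.5 N and contact force between each of screw3, screw4 and receptacles below 0.2 N) or (contact force between each of screw2, screw3 and receptacles above 0.5 N and contact force between each of screw4, screw1 and receptacles below 0.2 N) or (contact force between each of screw3, screw4 and receptacles above 0.5 N and contact force between each of screw1, screw2 and receptacles below 0.2 N) or (contact force between each of screw4, screw1 and receptacles above 0.5 N and contact force between each of screw2, screw3 and receptacles below 0.2 N)).
It fails at once if the cooler rocks on the processor by more than 0.025 rad (angle between cooler's own z axis and vertical above 0.025 rad).
It fails at once if a bystander is moved more than 20 mm (distance of any of meter, solder_reel, paste_syringe, screwdriver from where it was at the start of the episode above 0.02 m).
It also fails if it takes over 72 s, if anything falls off the work surface, if the arm or the gripper's body presses on something with over 40 N, if the wrist force passes 120 N, or if a joint passes its speed limit or range.

## Working session

There is one attempt and no reset: what is moved stays moved. The work goes in short steps, Python scripts to look and compute and a shell command to move; the robot and the scene stay as the last step left them, time stands still between calls to the robot, and variables do not carry over. Pictures are saved under pics/ and viewed, at most 10 in all, crops included, and the job is handed in when it is done.

```bash
mkdir -p pics; ls; python3 - <<'E'
from workcell import bot, eyes
import cv2,numpy as np
for n in("scene","top"):
    im=eyes.snapshot(n); cv2.imwrite(f"pics/{n}0.png",im[:,:,::-1]); print(n,eyes.get_calibration(n))
    for t in("screw1","cooler","board"):
        for r in eyes.search_frame(n,t): print(t,np.round(r["extent"]),round(r["p"],2))
s=bot.sense();print(s)
E
```

```text
pics
scene {'fx': 359.4329977892399, 'fy': 359.4329977892399, 'cx': 253.21768298176414, 'cy': 189.38923385440387, 'rvec': array([ 1.16380918,  2.44224015, -0.86016617]), 'tvec': array([ 0.26946756, -0.30775233,  1.22736069])}
screw1 [256. 186. 269. 204.] 0.64
screw1 [286. 210. 295. 226.] 0.55
screw1 [230. 206. 245. 223.] 0.48
screw1 [256. 231. 268. 249.] 0.44
cooler [240. 202. 287. 248.] 0.82
cooler [228. 207. 241. 225.] 0.7
cooler [287. 166. 316. 188.] 0.64
cooler [355. 181. 441. 250.] 0.6
board [210. 182. 323. 280.] 0.93
board [270. 275. 315. 309.] 0.19
top {'fx': 427.92957532818326, 'fy': 427.92957532818326, 'cx': 249.91125468448467, 'cy': 192.8126510904385, 'rvec': array([ 2.12645524, -2.14307514,  0.23178171]), 'tvec': array([0.06344086, 0.53096109, 0.95597767])}
screw1 [226. 196. 240. 206.] 0.67
screw1 [191. 188. 198. 199.] 0.5
screw1 [194. 150. 211. 164.] 0.46
cooler [209. 246. 252. 289.] 0.94
cooler [200. 161. 236. 189.] 0.61
cooler [ 68. 243. 162. 335.] 0.6
cooler [274. 169. 314. 236.] 0.48
board [172. 138. 264. 231.] 0.69
{'clock': 0.4, 'q': array([ 1.31159347e+00,  3.53144344e-01,  1.63350568e+00,  1.19522113e-05,
        1.15516765e+00, -2.41401321e-03]), 'qd': array([-0.00048863, -0.00145835, -0.00252106,  0.0002138 , -0.00185062,
       -0.00099271]), 'effort': array([-7.19479867e-04, -6.04561186e+01, -3.42004609e+01,  8.35607602e-05,
        3.73395756e-03,  6.50374704e-05]), 'tool_pos': array([0.15872611, 0.60445271, 0.25014547]), 'eef_rot': array([[-9.67209294e-01,  2.53980662e-01, -6.82437659e-05],
       [ 2.53980671e-01,  9.67209270e-01, -2.14698602e-04],
       [ 1.14767100e-05, -2.24991080e-04, -9.99999975e-01]]), 'ft_force': array([-0.2587334 ,  0.53645504, -0.41425034]), 'wrist_torque': array([-0.01918207, -0.0457177 , -0.0391059 ]), 'grasp_force': 0.0, 'gripper_width': 0.08505686414955567}
```

```bash
python3 - <<'E'
import cv2
a=cv2.imread("pics/top0.png")
cv2.imwrite("pics/topc.png",cv2.resize(a[125:245,155:315],None,fx=5,fy=5,interpolation=cv2.INTER_CUBIC))
E
```

```text
(no output)
```

View pics/topc.png

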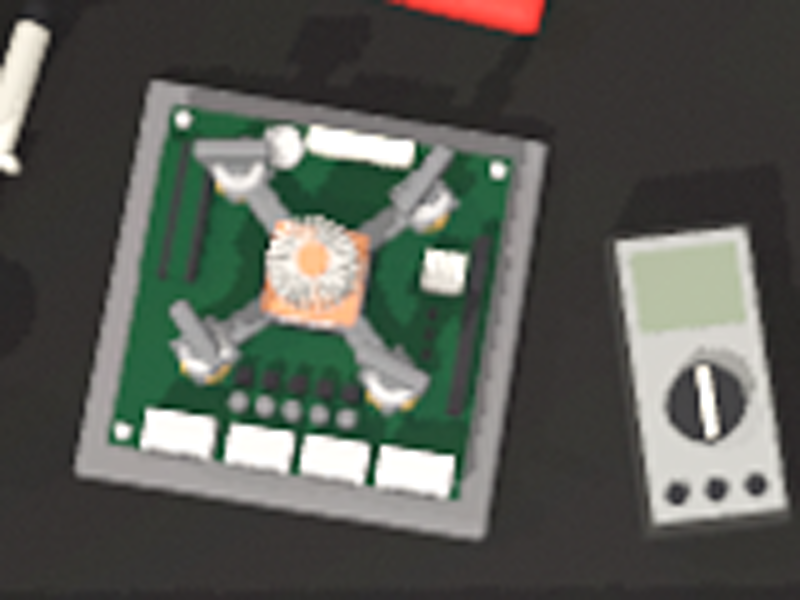

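View pics/top0.png

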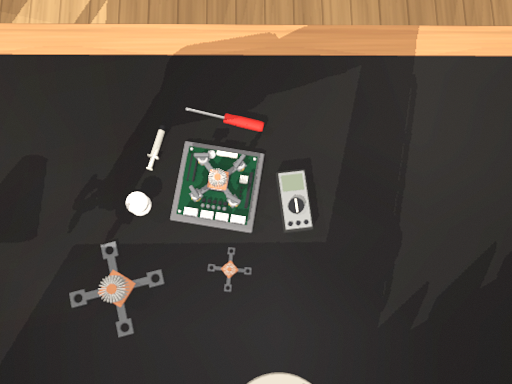

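View pics/scene0.png

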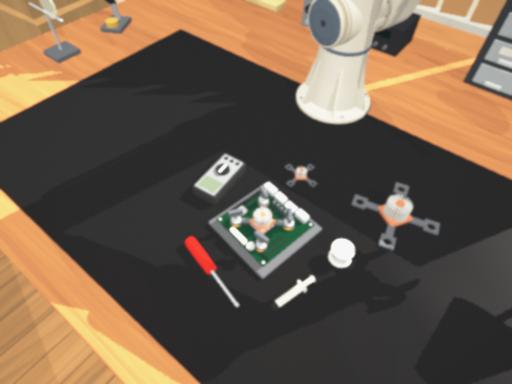

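```bash
cat > h.py <<'E'
import cv2,numpy as np
from workcell import bot,eyes
def cal(n):
    c=eyes.get_calibration(n);K=np.array([[c["fx"],0,c["cx"]],[0,c["fy"],c["cy"]],[0,0,1.]])
    return K,c["rvec"],c["tvec"],cv2.Rodrigues(c["rvec"])[0]
def proj(n,P):
    K,r,t,R=cal(n);return cv2.projectPoints(np.asarray(P,float).reshape(-1,3),r,t,K,None)[0][:,0]
def ray(n,uv,z):
    K,r,t,R=cal(n);C=-R.T@t
    d=np.c_[np.asarray(uv,float).reshape(-1,2),np.ones(len(uv))]@np.linalg.inv(K).T@R
    return C+d*((z-C[2])/d[:,2:])
E
python3 - <<'E'
from h import *
for n in("top","scene"):
    im=cv2.imread(f"pics/{n}0.png");K,r,t,R=cal(n);print(n,"cam",-R.T@t)
    b,g,rr=[im[:,:,i].astype(int) for i in range(3)]
    m=((g>rr+25)&(g>b+10)).astype(np.uint8)
    k,l,st,_=cv2.connectedComponentsWithStats(m);
    o=np.argsort(-st[1:,4])+1;print([list(st[i]) for i in o[:3]])
    bx=st[o[0]];ys,xs=np.where(m>0)
    s=(xs>=bx[0]-3)&(xs<bx[0]+bx[2]+3)&(ys>=bx[1]-3)&(ys<bx[1]+bx[3]+3)
    P=ray(n,np.c_[xs[s],ys[s]],.024)[:,:2]*1000
    best=min(((lambda Q:(np.prod(np.ptp(Q,axis=0)),a,Q))(P@np.array([[np.cos(a),-np.sin(a)],[np.sin(a),np.cos(a)]])) for a in np.arange(-.8,.8,.01)),key=lambda v:v[0])
    A,a,Q=best;lo,hi=Q.min(0),Q.max(0);print("yaw",a,"ext",hi-lo,lo,hi)
    c=(lo+hi)/2;print("ctr",np.array([[np.cos(a),-np.sin(a)],[np.sin(a),np.cos(a)]])@c)
E
```

```text
top cam [0.34297753 0.08780791 1.03657799]
[[np.int32(177), np.int32(146), np.int32(81), np.int32(79), np.int32(2109)], [np.int32(209), np.int32(154), np.int32(32), np.int32(17), np.int32(272)], [np.int32(214), np.int32(150), np.int32(3), np.int32(2), np.int32(4)]]
yaw -0.16999999999999948 ext [169.85952078 169.55245006] [441.53245634 145.12666337] [611.39197712 314.67911343]
ctr [557.76865188 137.52067015]
scene cam [0.96586277 0.41662742 0.75317277]
[[np.int32(250), np.int32(218), np.int32(61), np.int32(45), np.int32(918)], [np.int32(238), np.int32(224), np.int32(18), np.int32(17), np.int32(168)], [np.int32(242), np.int32(196), np.int32(17), np.int32(22), np.int32(162)]]
yaw 0.6900000000000013 ext [136.39953957 152.71343517] [ 497.59562121 -292.10757808] [ 633.99516079 -139.39414291]
ctr [573.70088541 193.75281251]
```

```bash
python3 - <<'E'
from h import *
a=-.17;R2=np.array([[np.cos(a),-np.sin(a)],[np.sin(a),np.cos(a)]])
c=np.array([.55777,.13752])
hub=ray("top",[[155+313/5-.4,125+261/5-.4]],.066)[0,:2]
print("hub",hub,"in board",(hub-c)@R2*1000)
im=cv2.imread("pics/top0.png");S=5;x0,y0=155,125
big=cv2.resize(im[y0:y0+120,x0:x0+160],None,fx=S,fy=S,interpolation=cv2.INTER_CUBIC)
# origin guess: shift by hub
o=hub
def px(P):return [tuple(int(v) for v in ((q-[x0,y0])*S+2)) for q in proj("top",P)]
for i,(u,v) in enumerate([(-45,45),(45,45),(45,-45),(-45,-45)]):
    w=o+R2@np.array([u,v])/1000
    p=px([[*w,.0315],[*w,.059],[*w,.075]])
    for q,col in zip(p,[(0,255,255),(255,0,0),(0,0,255)]):cv2.circle(big,q,3,col,-1)
    th=np.linspace(0,6.28,40)
    for z,r,col in((.0315,.013,(0,255,255)),(.059,.009,(255,0,0)),(.075,.018,(0,0,255))):
        cv2.polylines(big,[np.array(px([[w[0]+r*np.cos(t),w[1]+r*np.sin(t),z] for t in th]))],True,col,1)
cv2.imwrite("pics/ov.png",big)
E
```

```text
hub [0.56651522 0.13536667] in board [ 8.98346337 -0.64275089]
```

View pics/ov.png

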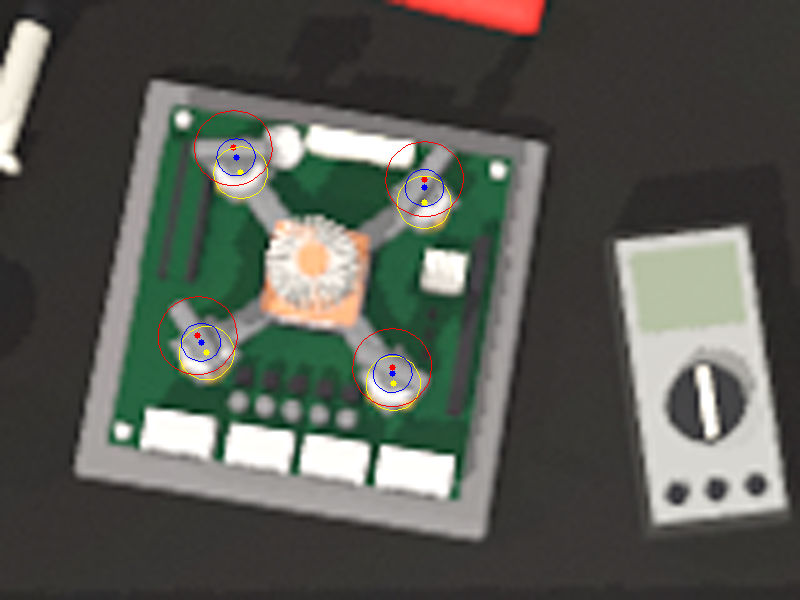

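```bash
cat >> h.py <<'E'
a=-.17;R2=np.array([[np.cos(a),-np.sin(a)],[np.sin(a),np.cos(a)]]);O=np.array([.5662,.1354])
W=[O+R2@np.array(p)/1000 for p in[(-45,45),(45,45),(45,-45),(-45,-45)]]
def rect(w,t,z):
    d=np.array([np.cos(t),np.sin(t)]);n=np.array([-d[1],d[0]])
    return [[*(w+d*i*.018+n*j*.0045),z] for i,j in((1,1),(1,-1),(-1,-1),(-1,1))]
E
python3 - <<'E'
from h import *
im=cv2.imread("pics/top0.png").astype(np.float32);S=12;tiles=[]
for i,w in enumerate(W):
    c=proj("top",[[*w,.070]])[0].round().astype(int);x0,y0=c-12
    big=cv2.resize(im[y0:y0+25,x0:x0+25],None,fx=S,fy=S,interpolation=cv2.INTER_CUBIC).clip(0,255)
    sc=[]
    for t in np.arange(0,np.pi,.04):
      best=1e9
      for dx in(-2,-1,0,1,2):
       for dy in (-2,-1,0,1,2):
        q=((proj("top",rect(w+np.array([dx,dy])*1e-3,t,.075))-[x0,y0]+.5)*S-.5).round().astype(np.int32)
        m=np.zeros(big.shape[:2],np.uint8);cv2.fillConvexPoly(m,q,1);v=big[m>0]
        best=min((v.std(0).mean()+np.ptp(v.mean(0)),dx,dy),(best if isinstance(best,tuple) else (best,)))
      sc.append((round(float(best[0]),1),round(float(t),2),best[1:]))
    sc.sort();print(i+1,w.round(4),sc[:4])
    q=((proj("top",rect(w,sc[0][1],.075))-[x0,y0]+.5)*S-.5).round().astype(np.int32)
    b2=big.astype(np.uint8).copy();cv2.polylines(b2,[q],True,(0,0,255),1);tiles.append(b2)
cv2.imwrite("pics/t.png",np.vstack([np.hstack([tiles[1],tiles[2]]),np.hstack([tiles[0],tiles[3]])]))
E
```

```text
1 [0.5295 0.1874] [(18.6, 0.6, (0, 0)), (19.1, 0.64, (0, 0)), (20.3, 0.56, (0, 1)), (20.4, 0.68, (0, 0))]Traceback (most recent call last):
  File "<stdin>", line 11, in <module>
  File "h.py", line 7, in proj
    K,r,t,R=cal(n);return cv2.projectPoints(np.asarray(P,float).reshape(-1,3),r,t,K,None)[0][:,0]
            ~~~^^^
  File "h.py", line 4, in cal
    c=eyes.get_calibration(n);K=np.array([[c["fx"],0,c["cx"]],[0,c["fy"],c["cy"]],[0,0,1.]])
ValueError: time passes only in moves, steps and waits
```

```bash
sed -i 's/^def cal/import functools\n@functools.lru_cache\ndef cal/' h.py
python3 - <<'E'
from h import *
im=cv2.imread("pics/top0.png").astype(np.float32);S=12;tiles=[]
for i,w in enumerate(W):
    c=proj("top",[[*w,.070]])[0].round().astype(int);x0,y0=c-12
    big=cv2.resize(im[y0:y0+25,x0:x0+25],None,fx=S,fy=S,interpolation=cv2.INTER_CUBIC).clip(0,255)
    sc=[]
    for t in np.arange(0,np.pi,.04):
      best=(1e9,)
      for dx in(-2,-1,0,1,2):
       for dy in (-2,-1,0,1,2):
        q=((proj("top",rect(w+np.array([dx,dy])*1e-3,t,.075))-[x0,y0]+.5)*S-.5).round().astype(np.int32)
        m=np.zeros(big.shape[:2],np.uint8);cv2.fillConvexPoly(m,q,1);v=big[m>0]
        best=min((v.std(0).mean()+np.ptp(v.mean(0)),dx,dy),best)
      sc.append((round(float(best[0]),1),round(float(t),2),best[1:]))
    sc.sort();print(i+1,w.round(4),sc[:4])
    q=((proj("top",rect(w,sc[0][1],.075))-[x0,y0]+.5)*S-.5).round().astype(np.int32)
    b2=big.astype(np.uint8).copy();cv2.polylines(b2,[q],True,(0,0,255),1);tiles.append(b2)
cv2.imwrite("pics/t.png",np.vstack([np.hstack([tiles[1],tiles[2]]),np.hstack([tiles[0],tiles[3]])]))
E
```

```text
1 [0.5295 0.1874] [(18.6, 0.6, (0, 0)), (19.1, 0.64, (0, 0)), (20.3, 0.56, (0, 1)), (20.4, 0.68, (0, 0))]
2 [0.6182 0.1721] [(18.3, 1.56, (-1, -1)), (18.5, 1.6, (-1, -1)), (18.6, 1.52, (-1, -1)), (19.4, 1.64, (-1, -1))]
3 [0.6029 0.0834] [(17.4, 2.48, (1, 1)), (17.7, 2.52, (1, 1)), (18.2, 2.56, (0, 1)), (18.8, 2.44, (1, 1))]
4 [0.5142 0.0987] [(12.8, 0.92, (2, 2)), (12.8, 0.96, (1, 1)), (13.3, 0.88, (2, 2)), (13.3, 1.0, (1, 1))]
```

View pics/t.png

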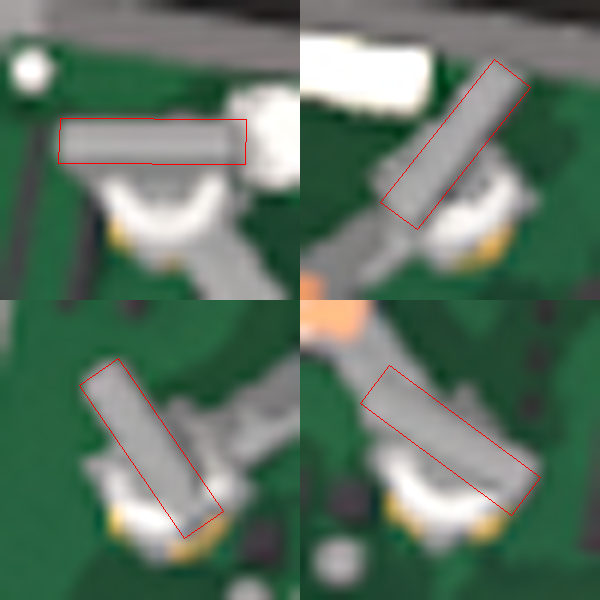

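```bash
python3 -m jog '{"travel":[[-30,-20,0],[-41,-27,0],[-41,-27,0],[-41,-27,0],[-41,-27,0]],"roll":[0,0,0,0,0]}' 36 50
python3 -m jog '{"travel":[[-41,-27,0],[-41,-27,0],[-41,-27,0],[-41,-27,0],[-41,-27,0]],"roll":[0,0,0,0,0]}'
python3 -m jog '{"travel":[[-41,-27,0],[-25,-19,20],[0,0,25],[0,0,25],[0,0,25]],"roll":[0,0,-0.14,-0.14,-0.14]}'
python3 -m jog '{"travel":[[0,0,20],[0,0,15],[0,0,0],[0,0,0]],"roll":[-0.14,-0.14,-0.14,-0.04]}'
cat >> h.py <<'E'
T=[.62+np.pi,1.57,2.5,.95+np.pi]   # wing angles, tool-x convention
def go(i,z,dt=0,dw=(0,0)):
    s=bot.sense();R=s["eef_rot"];th=np.arctan2(R[1,0],R[0,0]);p=s["tool_pos"]
    d=np.array([*(W[i-1]+np.array(dw)),z])-p
    roll=th-(T[i-1]-dt)
    roll=(roll+np.pi)%(2*np.pi)-np.pi
    print("screw",i,"clk",round(s["clock"],2),"pos",p.round(4),"th",round(th,3),"tool travel mm",(R.T@d*1000).round(1),"roll",round(roll,3),"q6",s["q"][5].round(3),"f",s["ft_force"].round(2),"tq",s["wrist_torque"].round(3),"w",round(s["gripper_width"],4),s["grasp_force"])
E
python3 -c "
from h import *
go(1,.082)"
```

```text
clock: 0.9
tool_pos: [0.3148, 0.43, 0.2505]
eef_rot: [[-0.967, 0.253, 0.0], [0.253, 0.967, 0.0], [-0.0, 0.0, -1.0]]
ft_force: [0.5, -0.2, -0.7]
gripper_width: 0.0362
grasp_force: 0.0
clock: 1.4
tool_pos: [0.479, 0.2471, 0.2506]
eef_rot: [[-0.967, 0.254, 0.001], [0.254, 0.967, 0.0], [-0.001, 0.001, -1.0]]
ft_force: [1.3, 0.7, 0.3]
gripper_width: 0.036
grasp_force: 0.0
clock: 1.9
tool_pos: [0.5303, 0.1871, 0.1545]
eef_rot: [[-0.986, -0.167, 0.0], [-0.167, 0.986, 0.0], [-0.0, 0.0, -1.0]]
ft_force: [-0.5, 0.1, 0.6]
gripper_width: 0.0359
grasp_force: 0.0
clock: 2.3
tool_pos: [0.5297, 0.1874, 0.1196]
eef_rot: [[-0.809, -0.588, -0.001], [-0.588, 0.809, -0.0], [0.001, 0.0, -1.0]]
ft_force: [-0.2, -0.1, 0.9]
gripper_width: 0.036
grasp_force: 0.0
screw 1 clk 2.3 pos [0.5297 0.1874 0.1196] th -2.513 tool travel mm [ 0.2  0.1 37.6] roll 0.008 q6 -1.862 f [-0.18 -0.08  0.91] tq [-0.044  0.038 -0.004] w 0.036 0.0
```

```bash
python3 -m jog '{"travel":[[0,0,13],[0,0,12],[0,0,9],[0,0,3.5],[0,0,0]],"roll":[0,0,0,0,0]}'
python3 -c "
from h import *
go(1,.082)"
python3 -m jog '{"travel":[[0,0,0],[0,0,0],[0,0,0],[0,0,0],[0,0,0]],"roll":[0,0,0,0,0]}' 0 25
python3 -c "
from h import *
go(1,.082)"
```

```text
clock: 2.8
tool_pos: [0.5295, 0.1874, 0.0818]
eef_rot: [[-0.812, -0.583, -0.002], [-0.583, 0.812, -0.001], [0.002, 0.0, -1.0]]
ft_force: [0.1, -0.2, -0.5]
gripper_width: 0.036
grasp_force: 0.0
screw 1 clk 2.8 pos [0.5295 0.1874 0.0818] th -2.519 tool travel mm [ 0.   0.  -0.2] roll 0.003 q6 -1.856 f [ 0.12 -0.24 -0.46] tq [-0.063 -0.002 -0.004] w 0.036 0.0
clock: 3.3
tool_pos: [0.53, 0.188, 0.0832]
eef_rot: [[-0.812, -0.583, 0.0], [-0.583, 0.812, 0.001], [-0.001, 0.0, -1.0]]
ft_force: [-3.7, 3.9, 5.8]
gripper_width: 0.0084
grasp_force: 28.5
screw 1 clk 3.3 pos [0.53   0.188  0.0832] th -2.519 tool travel mm [ 0.8 -0.2  1.2] roll 0.003 q6 -1.857 f [-3.67  3.93  5.82] tq [ 0.728  0.577 -0.033] w 0.0084 28.49168837070465
```

```bash
python3 -m jog '{"travel":[[0,0.5,-1.2],[0,0,0]],"roll":[0,0]}'
python3 -c "
from h import *
go(1,.082)"
```

```text
clock: 3.5
tool_pos: [0.5299, 0.188, 0.0834]
eef_rot: [[-0.812, -0.584, 0.001], [-0.584, 0.812, 0.0], [-0.0, -0.0, -1.0]]
ft_force: [2.0, 3.6, -10.3]
gripper_width: 0.008
grasp_force: 26.7
screw 1 clk 3.5 pos [0.5299 0.188  0.0834] th -2.518 tool travel mm [ 0.7 -0.3  1.4] roll 0.003 q6 -1.856 f [  2.05   3.55 -10.35] tq [ 0.618 -0.463 -0.002] w 0.008 26.66699767112732
```

```bash
python3 -m jog '{"travel":[[-0.3,0.2,0.7],[0,0,0.16],[0,0,0.16],[0,0,0.16]],"roll":[0,0.1,0.1,0.1]}'
python3 -c "
from h import *
go(1,.082)"
python3 -m jog '{"travel":[[0,0,0.16],[0,0,0.16],[0,0,0.16],[0,0,0.16],[0,0,0]],"roll":[0.1,0.1,0.1,0.1,0]}'
python3 -c "
from h import *
go(1,.082)"
```

```text
clock: 3.9
tool_pos: [0.5299, 0.1881, 0.0828]
eef_rot: [[-0.949, -0.314, -0.0], [-0.314, 0.949, -0.0], [0.0, -0.0, -1.0]]
ft_force: [0.6, 1.4, -3.3]
gripper_width: 0.0082
grasp_force: 27.5
screw 1 clk 3.9 pos [0.5299 0.1881 0.0828] th -2.822 tool travel mm [ 0.6 -0.5  0.8] roll -0.301 q6 -1.551 f [ 0.65  1.44 -3.28] tq [ 0.284 -0.066  0.005] w 0.0082 27.54218190908432
clock: 4.4
tool_pos: [0.5298, 0.1881, 0.0822]
eef_rot: [[-0.997, 0.078, -0.0], [0.078, 0.997, -0.0], [0.0, -0.0, -1.0]]
ft_force: [0.5, 0.9, -3.5]
gripper_width: 0.0077
grasp_force: 27.6
screw 1 clk 4.4 pos [0.5298 0.1881 0.0822] th 3.063 tool travel mm [ 0.3 -0.8  0.2] roll -0.698 q6 -1.154 f [ 0.53  0.87 -3.53] tq [ 0.264 -0.033 -0.046] w 0.0077 27.581830322742462
```

```bash
sed -i 's/^T=/for w in W: w+=[.0003,.0007]\nT=/' h.py; python3 -m jog '{"travel":[[0,0,0],[0,0,0],[0,0,-15],[0,0,-15]],"roll":[0,0,0,0]}' 36 25
python3 -c "
from h import *
go(3,.0825)"
```

```text
clock: 4.8
tool_pos: [0.5297, 0.1881, 0.1131]
eef_rot: [[-0.997, 0.076, -0.001], [0.076, 0.997, -0.0], [0.001, -0.0, -1.0]]
ft_force: [0.1, 0.0, 0.7]
gripper_width: 0.0356
grasp_force: 0.0
screw 3 clk 4.8 pos [0.5297 0.1881 0.1131] th 3.066 tool travel mm [-81.2 -98.1  30.6] roll 0.566 q6 -1.156 f [0.11 0.01 0.72] tq [-0.036  0.016 -0.028] w 0.0356 0.0
```

```bash
python3 -m jog '{"travel":[[-20,-24.5,0],[-21,-25,0],[-20.2,-24.6,0],[-20,-24,0],[0,0,0]],"roll":[0,0,0,0,0.14]}'
python3 -m jog '{"travel":[[0,0,0],[0,0,0],[0,0,4],[0,0,0]],"roll":[0.14,0.14,0.146,0]}'
python3 -c "
from h import *
go(3,.0825)"
```

```text
clock: 5.3
tool_pos: [0.606, 0.0814, 0.1138]
eef_rot: [[-0.976, 0.216, 0.003], [0.216, 0.976, -0.0], [-0.003, 0.0, -1.0]]
ft_force: [0.2, 0.1, -1.0]
gripper_width: 0.0361
grasp_force: 0.0
clock: 5.7
tool_pos: [0.6034, 0.0841, 0.109]
eef_rot: [[-0.8, 0.601, 0.0], [0.601, 0.8, -0.0], [-0.0, 0.0, -1.0]]
ft_force: [0.3, -0.7, -0.1]
gripper_width: 0.0358
grasp_force: 0.0
screw 3 clk 5.7 pos [0.6034 0.0841 0.109 ] th 2.497 tool travel mm [ 0.2 -0.1 26.5] roll -0.003 q6 -0.79 f [ 0.26 -0.66 -0.14] tq [ 0.005  0.014 -0.021] w 0.0358 0.0
```

```bash
python3 -m jog '{"travel":[[0,0,12],[0,0,10],[0,0,4],[0,0,0]],"roll":[0,0,0,0]}' 
python3 -m jog '{"travel":[[0,0,0],[0,0,0],[0,0,0],[0,0,0]],"roll":[0,0,0,0]}' 0 25
python3 -c "
from h import *
go(3,.0825)
R=bot.sense();print(R['eef_rot'].T@R['ft_force'])"
```

```text
clock: 6.1
tool_pos: [0.6025, 0.0842, 0.081]
eef_rot: [[-0.801, 0.598, -0.002], [0.598, 0.801, -0.0], [0.002, -0.002, -1.0]]
ft_force: [-0.3, 0.6, 0.0]
gripper_width: 0.0361
grasp_force: 0.0
clock: 6.5
tool_pos: [0.6036, 0.0844, 0.0824]
eef_rot: [[-0.801, 0.599, 0.001], [0.599, 0.801, 0.0], [-0.001, 0.001, -1.0]]
ft_force: [0.9, 0.3, -2.2]
gripper_width: 0.0082
grasp_force: 29.0
screw 3 clk 6.5 pos [0.6036 0.0844 0.0824] th 2.499 tool travel mm [ 0.2 -0.4 -0.1] roll -0.001 q6 -0.792 f [ 0.9   0.31 -2.22] tq [ 0.108 -0.185  0.017] w 0.0082 28.965429067611694
[-0.53620245  0.78582967  2.21772723]
```

```bash
python3 -m jog '{"travel":[[0,0,0.25],[0,0,0.16],[0,0,0.16],[0,0,0.16],[0,0,0.16]],"roll":[0.1,0.1,0.1,0.1,0.1]}'
python3 -m jog '{"travel":[[0,0,0.16],[0,0,0.16],[0,0,0]],"roll":[0.1,0.1,0]}'
python3 -c "
from h import *
go(3,.0825)"
python3 -m jog '{"travel":[[0,0,0],[0,0,0],[0,0,-15],[0,0,-15],[0,0,0]],"roll":[0,0,0,0,0]}' 36 25
python3 -c "
from h import *
go(2,.0825)"
```

```text
clock: 7.0
tool_pos: [0.6037, 0.0843, 0.0816]
eef_rot: [[-0.411, 0.911, 0.001], [0.911, 0.411, 0.0], [-0.0, 0.001, -1.0]]
ft_force: [0.9, 1.3, -0.6]
gripper_width: 0.0079
grasp_force: 29.1
clock: 7.3
tool_pos: [0.6036, 0.0843, 0.0813]
eef_rot: [[-0.225, 0.974, 0.001], [0.974, 0.225, 0.0], [0.0, 0.001, -1.0]]
ft_force: [1.5, 0.8, 0.5]
gripper_width: 0.008
grasp_force: 29.2
screw 3 clk 7.3 pos [0.6036 0.0843 0.0813] th 1.797 tool travel mm [-0.1 -0.4 -1.2] roll -0.703 q6 -0.09 f [1.47 0.76 0.46] tq [ 0.123 -0.1   -0.071] w 0.008 29.208734929561615
clock: 7.8
tool_pos: [0.6051, 0.0845, 0.1141]
eef_rot: [[-0.227, 0.974, 0.005], [0.974, 0.227, 0.001], [-0.0, 0.005, -1.0]]
ft_force: [0.2, 0.5, -0.1]
gripper_width: 0.036
grasp_force: 0.0
screw 2 clk 7.8 pos [0.6051 0.0845 0.1141] th 1.799 tool travel mm [83.  32.9 31.7] roll 0.229 q6 -0.092 f [ 0.23  0.51 -0.1 ] tq [ 0.097 -0.009  0.009] w 0.036 0.0
```

```bash
python3 -m jog '{"travel":[[28,11.5,0],[28,11.5,0],[27,11,0],[0,0,2],[0,0,2]],"roll":[0,0,0,0.12,0.11]}'
python3 -m jog '{"travel":[[0,0,0],[0,0,0]],"roll":[0,0]}'
python3 -c "
from h import *
go(2,.0825)"
```

```text
clock: 8.3
tool_pos: [0.6178, 0.174, 0.1073]
eef_rot: [[0.005, 1.0, 0.001], [1.0, -0.005, 0.0], [0.0, 0.001, -1.0]]
ft_force: [0.5, 0.3, -1.1]
gripper_width: 0.0361
grasp_force: 0.0
clock: 8.5
tool_pos: [0.6177, 0.1727, 0.1072]
eef_rot: [[-0.001, 1.0, 0.0], [1.0, 0.001, 0.0], [0.0, 0.0, -1.0]]
ft_force: [-0.6, 0.4, 0.1]
gripper_width: 0.0359
grasp_force: 0.0
screw 2 clk 8.5 pos [0.6177 0.1727 0.1072] th 1.572 tool travel mm [ 0.1  0.8 24.7] roll 0.002 q6 0.269 f [-0.64  0.39  0.06] tq [ 0.006 -0.015 -0.05 ] w 0.0359 0.0
```

```bash
python3 -m jog '{"travel":[[0,0.4,11],[0,0,9],[0,0,4.5],[0,0,0]],"roll":[0,0,0,0]}' 
python3 -m jog '{"travel":[[0,0,0],[0,0,0],[0,0,0],[0,0,0]],"roll":[0,0,0,0]}' 0 25
python3 -c "
from h import *
go(2,.0825)
R=bot.sense();print(R['eef_rot'].T@R['ft_force'])"
```

```text
clock: 8.9
tool_pos: [0.6173, 0.1724, 0.0811]
eef_rot: [[0.002, 1.0, -0.002], [1.0, -0.002, -0.001], [-0.001, -0.002, -1.0]]
ft_force: [0.4, 0.7, 0.0]
gripper_width: 0.036
grasp_force: 0.0
clock: 9.3
tool_pos: [0.6187, 0.1728, 0.0828]
eef_rot: [[0.002, 1.0, 0.001], [1.0, -0.002, 0.0], [0.0, 0.001, -1.0]]
ft_force: [3.6, -0.8, -2.6]
gripper_width: 0.0083
grasp_force: 28.8
screw 2 clk 9.3 pos [0.6187 0.1728 0.0828] th 1.569 tool travel mm [ 0.  -0.2  0.3] roll -0.001 q6 0.272 f [ 3.64 -0.84 -2.63] tq [-0.076 -0.482  0.018] w 0.0083 28.790622353553772
[-0.83322642  3.63875197  2.63322114]
```

```bash
python3 -m jog '{"travel":[[0,0.5,0.3],[0,0,0.16],[0,0,0.16],[0,0,0.16],[0,0,0.16]],"roll":[0,0.1,0.1,0.1,0.1]}'
python3 -m jog '{"travel":[[0,0,0.16],[0,0,0.16],[0,0,0.16],[0,0,0]],"roll":[0.1,0.1,0.1,0]}'
python3 -c "
from h import *
go(2,.0825)"
python3 -m jog '{"travel":[[0,0,0],[0,0,0],[0,0,-15],[0,0,-15],[0,0,0]],"roll":[0,0,0,0,0]}' 36 25
python3 -c "
from h import *
go(4,.0825)"
```

```text
clock: 9.8
tool_pos: [0.6186, 0.1728, 0.0821]
eef_rot: [[0.395, 0.919, 0.0], [0.919, -0.395, 0.0], [0.0, 0.0, -1.0]]
ft_force: [-0.7, -0.4, 2.8]
gripper_width: 0.0078
grasp_force: 29.5
clock: 10.2
tool_pos: [0.6186, 0.1729, 0.0816]
eef_rot: [[0.647, 0.763, 0.0], [0.763, -0.647, 0.0], [0.0, 0.0, -1.0]]
ft_force: [-1.4, 0.3, 5.2]
gripper_width: 0.008
grasp_force: 29.7
screw 2 clk 10.2 pos [0.6186 0.1729 0.0816] th 0.867 tool travel mm [-0.1 -0.1 -0.9] roll -0.703 q6 0.974 f [-1.38  0.27  5.16] tq [-0.066  0.125  0.017] w 0.008 29.703498780727386
clock: 10.7
tool_pos: [0.6203, 0.1733, 0.1142]
eef_rot: [[0.645, 0.764, 0.004], [0.764, -0.645, 0.001], [0.004, 0.003, -1.0]]
ft_force: [0.6, 0.6, 0.8]
gripper_width: 0.0356
grasp_force: 0.0
screw 4 clk 10.7 pos [0.6203 0.1733 0.1142] th 0.869 tool travel mm [-124.9  -33.2   31.1] roll 3.061 q6 0.972 f [0.59 0.58 0.76] tq [-0.02   0.013 -0.024] w 0.0356 0.0
```

```bash
sed -i 's/.95+np.pi\]/.95]/' h.py; python3 -m jog '{"travel":[[-31,-8,0],[-31,-8,0],[-31,-8,0],[-31,-8,2],[0,0,2]],"roll":[0,0,0,0,-0.08]}'
python3 -m jog '{"travel":[[0,0,0],[0,0,0]],"roll":[0,0]}'
python3 -c "
from h import *
go(4,.0825)"
```

```text
clock: 11.2
tool_pos: [0.5102, 0.0969, 0.1069]
eef_rot: [[0.583, 0.813, -0.003], [0.813, -0.583, -0.001], [-0.003, -0.002, -1.0]]
ft_force: [0.1, 0.6, 0.1]
gripper_width: 0.0363
grasp_force: 0.0
clock: 11.4
tool_pos: [0.5148, 0.099, 0.1076]
eef_rot: [[0.584, 0.812, 0.001], [0.812, -0.584, 0.0], [0.001, 0.001, -1.0]]
ft_force: [0.1, -0.5, -0.0]
gripper_width: 0.0363
grasp_force: 0.0
screw 4 clk 11.4 pos [0.5148 0.099  0.1076] th 0.947 tool travel mm [ 0.1 -0.5 25.1] roll -0.003 q6 0.811 f [ 0.12 -0.49 -0.02] tq [ 0.035 -0.01   0.055] w 0.0363 0.0
```

```bash
python3 -m jog '{"travel":[[0,0,11],[0,0,9],[0,0,4.8],[0,0,0]],"roll":[0,0,0,0]}' 
python3 -m jog '{"travel":[[0,0,0],[0,0,0],[0,0,0],[0,0,0]],"roll":[0,0,0,0]}' 0 25
python3 -c "
from h import *
go(4,.0825)
R=bot.sense();print(R['eef_rot'].T@R['ft_force'])"
```

```text
clock: 11.8
tool_pos: [0.5133, 0.0987, 0.0809]
eef_rot: [[0.583, 0.813, -0.002], [0.813, -0.583, -0.0], [-0.002, -0.002, -1.0]]
ft_force: [-0.2, 0.1, -0.5]
gripper_width: 0.0359
grasp_force: 0.0
clock: 12.2
tool_pos: [0.5144, 0.0987, 0.0824]
eef_rot: [[0.583, 0.813, 0.001], [0.813, -0.583, -0.0], [0.0, 0.001, -1.0]]
ft_force: [1.9, -1.2, -3.8]
gripper_width: 0.0083
grasp_force: 28.8
screw 4 clk 12.2 pos [0.5144 0.0987 0.0824] th 0.949 tool travel mm [ 0.7 -0.2 -0.1] roll -0.001 q6 0.809 f [ 1.92 -1.16 -3.84] tq [-0.233 -0.32  -0.03 ] w 0.0083 28.839304447174072
[0.1732643  2.23705589 3.83865123]
```

```bash
cat > t.py <<'E'
from h import *
s=bot.sense();R=s["eef_rot"];print("Mz",round(s["wrist_torque"][2],3),"th",round(np.arctan2(R[1,0],R[0,0]),3),"z",s["tool_pos"][2].round(4),"f",(R.T@s["ft_force"]).round(1),"clk",round(s["clock"],2))
E
python3 -m jog '{"travel":[[0,0.2,0.3],[0,0,0.16],[0,0,0.16],[0,0,0.16],[0,0,0.16]],"roll":[0,0.1,0.1,0.1,0.1]}' >/dev/null; python3 t.py
python3 -m jog '{"travel":[[0,0,0.16],[0,0,0.16],[0,0,0.16],[0,0,0]],"roll":[0.1,0.1,0.1,0]}' >/dev/null; python3 t.py
python3 -m jog '{"travel":[[0,0,0],[0,0,0],[0,0,0]],"roll":[0,0,0]}' 0 40 >/dev/null; python3 t.py
python3 -m jog '{"travel":[[0,0,0]],"roll":[0]}' >/dev/null; python3 t.py
python3 -m jog '{"travel":[[0,0,0]],"roll":[0]}' ; python3 t.py
```

```text
Mz 0.05 th 0.544 z 0.0817 f [ 0.5 -1.3 -2.7] clk 12.7
Mz -0.051 th 0.247 z 0.0812 f [-0.5 -4.5 -5.5] clk 13.1
Mz -0.02 th 0.252 z 0.0812 f [-1.6 -4.7 -5.4] clk 13.4
Mz -0.048 th 0.252 z 0.0812 f [-1.2 -3.4 -5.9] clk 13.5
clock: 13.6
tool_pos: [0.5141, 0.0991, 0.0812]
eef_rot: [[0.968, 0.249, -0.0], [0.249, -0.968, 0.001], [0.0, -0.001, -1.0]]
ft_force: [-2.7, 3.3, 5.6]
gripper_width: 0.0077
grasp_force: 43.7
Mz -0.034 th 0.252 z 0.0812 f [-1.8 -3.9 -5.6] clk 13.6
```

```bash
python3 -m jog '{"travel":[[0,-0.5,-0.3],[0,0,0.16],[0,0,0.16],[0,0,0.16],[0,0,0.08]],"roll":[0,0.1,0.1,0.1,0.05]}' >/dev/null; python3 t.py
python3 -m jog '{"travel":[[0,0,0],[0,0,0]],"roll":[0,0]}' >/dev/null; python3 t.py
python3 -m jog '{"travel":[[0,0,0.08],[0,0,0.08],[0,0,0]],"roll":[0.05,0.05,0]}' >/dev/null; python3 t.py
python3 -m jog '{"travel":[[0,0,0.08],[0,0,0]],"roll":[0.05,0]}' >/dev/null; python3 t.py
python3 -m jog '{"travel":[[0,0,0.08],[0,0,0]],"roll":[0.05,0]}' >/dev/null; python3 t.py
```

```text
Mz 0.078 th -0.103 z 0.0807 f [-2.3 -2.7 -3.3] clk 14.1
Mz 0.011 th -0.099 z 0.0807 f [-3.1 -4.8 -4.4] clk 14.3
Mz -0.072 th -0.201 z 0.0805 f [-3.2 -4.7 -4.1] clk 14.6
Mz 0.014 th -0.251 z 0.0805 f [-4.  -4.8 -3.1] clk 14.8
Mz -0.07 th -0.301 z 0.0804 f [-4.4 -5.5 -2.6] clk 15.0
```

```bash
python3 -m jog '{"travel":[[-0.4,-0.6,0.08],[0,0,0]],"roll":[0.05,0]}' >/dev/null; python3 t.py
python3 -m jog '{"travel":[[0,0,0.08],[0,0,0]],"roll":[0.05,0]}' >/dev/null; python3 t.py
python3 -m jog '{"travel":[[0,0,0.08],[0,0,0]],"roll":[0.05,0]}' >/dev/null; python3 t.py
python3 -m jog '{"travel":[[0,0,0.08],[0,0,0]],"roll":[0.05,0]}' >/dev/null; python3 t.py
```

```text
Mz -0.048 th -0.35 z 0.0803 f [-1.8 -1.5 -3.9] clk 15.2
Mz -0.03 th -0.4 z 0.0802 f [-1.5 -1.2 -4.6] clk 15.4
Mz -0.072 th -0.449 z 0.0801 f [-1.2 -1.8 -4.7] clk 15.6
Mz 0.001 th -0.499 z 0.0801 f [-2.1 -1.6 -5.2] clk 15.8
```

```bash
python3 -m jog '{"travel":[[0,0,0],[0,0,0]],"roll":[0.05,0]}' >/dev/null; python3 t.py
python3 -m jog '{"travel":[[0,0,0.08],[0,0,0]],"roll":[0.05,0]}' >/dev/null; python3 t.py
python3 -m jog '{"travel":[[0,0,0.06],[0,0,0]],"roll":[0.05,0]}' >/dev/null; python3 t.py
```

```text
Mz -0.054 th -0.549 z 0.08 f [-1.4 -2.7 -3.2] clk 16.0
Mz -0.033 th -0.599 z 0.0799 f [-1.6 -2.4 -4. ] clk 16.2
Mz 0.025 th -0.649 z 0.0798 f [-1.8 -3.2 -3.8] clk 16.4
```

```bash
python3 -m jog '{"travel":[[0,0,0],[0,0,0]],"roll":[0,0]}' >/dev/null; python3 t.py
python3 -m jog '{"travel":[[0,0,0.06],[0,0,0]],"roll":[0.04,0]}' >/dev/null; python3 t.py
python3 -m jog '{"travel":[[0,0,0]],"roll":[0]}' >/dev/null; python3 t.py
python3 -m jog '{"travel":[[0,0,0.06],[0,0,0]],"roll":[0.04,0]}' >/dev/null; python3 t.py
python3 -m jog '{"travel":[[0,0,0]],"roll":[0]}' >/dev/null; python3 t.py
```

```text
Mz 0.072 th -0.649 z 0.0798 f [-0.7 -5.4 -3.6] clk 16.6
Mz 0.136 th -0.69 z 0.0798 f [-1.5 -4.5 -4.2] clk 16.8
Mz 0.116 th -0.689 z 0.0798 f [-1.5 -3.4 -3.8] clk 16.9
Mz 0.168 th -0.731 z 0.0798 f [-1.3 -3.9 -3.3] clk 17.1
Mz 0.161 th -0.73 z 0.0797 f [-2.  -4.2 -4.2] clk 17.2
```

```bash
python3 -m jog '{"travel":[[0,0,0],[0,0,0]],"roll":[0.03,0]}' >/dev/null; python3 t.py
python3 -m jog '{"travel":[[0,0,0]],"roll":[0]}' >/dev/null; python3 t.py
python3 -m jog '{"travel":[[0,0,0],[0,0,0],[0,0,-15],[0,0,-15],[0,0,0]],"roll":[0,0,0,0,0]}' 36 25
python3 -c "
from h import *
go(2,.0815,.7)"
```

```text
Mz 0.242 th -0.761 z 0.0797 f [-2.1 -4.8 -4.2] clk 17.4
Mz 0.18 th -0.76 z 0.0797 f [-1.1 -4.6 -3.6] clk 17.5
clock: 18.0
tool_pos: [0.5144, 0.0996, 0.1107]
eef_rot: [[0.724, -0.69, 0.001], [-0.69, -0.724, -0.0], [0.001, -0.001, -1.0]]
ft_force: [-0.3, -0.2, 0.8]
gripper_width: 0.0359
grasp_force: 0.0
screw 2 clk 18.0 pos [0.5144 0.0996 0.1107] th -0.761 tool travel mm [  24.9 -124.8   29.4] roll -1.631 q6 2.521 f [-0.33 -0.22  0.77] tq [ 0.022 -0.007  0.02 ] w 0.0359 0.0
```

```bash
python3 -m jog '{"travel":[[8,-40,0],[8.9,-44.8,0],[8,-40,0],[0,0,0],[0,0,0]],"roll":[0,0,0,-0.148,-0.148]}' >/dev/null
python3 -m jog '{"travel":[[0,0,0],[0,0,0],[0,0,0],[0,0,0],[0,0,0]],"roll":[-0.148,-0.148,-0.148,-0.148,-0.148]}'>/dev/null
python3 -m jog '{"travel":[[0,0,0],[0,0,2],[0,0,2],[0,0,0],[0,0,0]],"roll":[-0.148,-0.148,-0.148,-0.148,0]}'>/dev/null
python3 -c "
from h import *
go(2,.0815,.703)"
```

```text
screw 2 clk 19.5 pos [0.6172 0.1726 0.1044] th 0.869 tool travel mm [ 1.1  0.8 22.9] roll 0.002 q6 0.972 f [ 0.04 -0.98  0.13] tq [ 0.023 -0.009  0.026] w 0.0359 0.0
```

```bash
python3 -m jog '{"travel":[[0.6,0.6,10],[0,0,8],[0,0,5],[0,0,0]],"roll":[0,0,0,0]}'>/dev/null
python3 -c "
from h import *
go(2,.0815,.703)"
python3 -m jog '{"travel":[[0,0,0],[0,0,0],[0,0,0],[0,0,0]],"roll":[0,0,0,0]}' 0 40 >/dev/null
python3 -c "
from h import *
go(2,.0815,.703)"
python3 t.py
```

```text
screw 2 clk 19.9 pos [0.618  0.1728 0.0812] th 0.866 tool travel mm [ 0.3  0.3 -0.3] roll -0.001 q6 0.976 f [-0.2   0.15  0.64] tq [-0.002 -0.009 -0.032] w 0.0361 0.0
screw 2 clk 20.3 pos [0.619  0.1732 0.083 ] th 0.867 tool travel mm [-0.6 -0.1  1.5] roll -0.0 q6 0.975 f [-1.18  1.15  1.1 ] tq [0.118 0.119 0.02 ] w 0.0078 41.78052842617035
Mz 0.02 th 0.867 z 0.083 f [ 0.1 -1.6 -1.1] clk 20.3
```

```bash
python3 -m jog '{"travel":[[0,0,0.16],[0,0,0.16],[0,0,0.16],[0,0,0.16],[0,0,0]],"roll":[0.1,0.1,0.1,0.1,0]}' >/dev/null; python3 t.py
python3 -m jog '{"travel":[[0,0,0.08],[0,0,0]],"roll":[0.05,0]}' >/dev/null; python3 t.py
python3 -m jog '{"travel":[[0,0,0.08],[0,0,0]],"roll":[0.05,0]}' >/dev/null; python3 t.py
python3 -m jog '{"travel":[[0,0,0.08],[0,0,0]],"roll":[0.05,0]}' >/dev/null; python3 t.py
```

```text
Mz -0.052 th 0.465 z 0.0824 f [-1.4 -0.3 -1.6] clk 20.8
Mz -0.02 th 0.419 z 0.0823 f [-0.9 -1.7 -3.3] clk 21.0
Mz -0.092 th 0.369 z 0.0822 f [-2.   0.2 -4.1] clk 21.2
Mz -0.035 th 0.319 z 0.0821 f [-1.5 -0.9 -5.4] clk 21.4
```

```bash
python3 -m jog '{"travel":[[0,0,0]],"roll":[0]}' >/dev/null; python3 t.py
```

```text
Mz -0.053 th 0.32 z 0.0821 f [-1.5  0.  -4.9] clk 21.5
```

```bash
python3 -m jog '{"travel":[[0,0,-0.1],[0,0,0]],"roll":[0.05,0]}' >/dev/null; python3 t.py
python3 -m jog '{"travel":[[0,0,0.08],[0,0,0]],"roll":[0.05,0]}' >/dev/null; python3 t.py
python3 -m jog '{"travel":[[0,0,0.06],[0,0,0]],"roll":[0.05,0]}' >/dev/null; python3 t.py
```

```text
Mz -0.003 th 0.269 z 0.082 f [-0.8 -0.8 -3.8] clk 21.7
Mz 0.02 th 0.219 z 0.082 f [-0.3 -0.7 -4.5] clk 21.9
Mz 0.046 th 0.169 z 0.0819 f [-0.5  1.1 -5.1] clk 22.1
```

```bash
python3 -m jog '{"travel":[[0,0,0]],"roll":[0]}' >/dev/null; python3 t.py
python3 -m jog '{"travel":[[0,0,0.05],[0,0,0]],"roll":[0.04,0]}' >/dev/null; python3 t.py
python3 -m jog '{"travel":[[0,0,0]],"roll":[0]}' >/dev/null; python3 t.py
python3 -m jog '{"travel":[[0,0,0.05],[0,0,0]],"roll":[0.04,0]}' >/dev/null; python3 t.py
python3 -m jog '{"travel":[[0,0,0]],"roll":[0]}' >/dev/null; python3 t.py
```

```text
Mz 0.036 th 0.171 z 0.0819 f [-0.8 -0.4 -5.5] clk 22.2
Mz 0.167 th 0.13 z 0.0819 f [-1.1  0.3 -5.6] clk 22.4
Mz 0.127 th 0.131 z 0.0818 f [-0.7 -0.1 -5.5] clk 22.5
Mz 0.219 th 0.09 z 0.0818 f [-0.5 -0.3 -6. ] clk 22.7
Mz 0.187 th 0.091 z 0.0818 f [-1.5 -1.6 -4.3] clk 22.8
```

```bash
python3 -m jog '{"travel":[[0,0,0],[0,0,0],[0,0,-15],[0,0,-15],[0,0,0]],"roll":[0,0,0,0,0]}' 36 25 >/dev/null
python3 -m jog '{"travel":[[0,0,0],[0,0,0]],"roll":[0,0]}' 
python3 -c "
from h import *
go(3,.0815,.703)"
```

```text
clock: 23.5
tool_pos: [0.6187, 0.173, 0.1116]
eef_rot: [[0.996, 0.087, -0.0], [0.087, -0.996, -0.0], [-0.0, 0.0, -1.0]]
ft_force: [-0.6, 0.1, -0.1]
gripper_width: 0.0358
grasp_force: 0.0
screw 3 clk 23.5 pos [0.6187 0.173  0.1116] th 0.087 tool travel mm [-23.1  87.2  30.1] roll -1.71 q6 1.754 f [-0.57  0.11 -0.12] tq [ 0.031  0.032 -0.004] w 0.0358 0.0
```

```bash
python3 -m jog '{"travel":[[-7.7,29,0],[-7.5,29,0],[-7.5,29,0],[0,0,0],[0,0,0]],"roll":[0,0,0,-0.148,-0.148]}' >/dev/null
python3 -m jog '{"travel":[[0,0,0],[0,0,0],[0,0,0],[0,0,0],[0,0,0]],"roll":[-0.148,-0.148,-0.148,-0.148,-0.148]}'>/dev/null
python3 -m jog '{"travel":[[0,0,3],[0,0,2],[0,0,2],[0,0,0],[0,0,0]],"roll":[-0.148,-0.148,-0.148,-0.148,-0.082]}'>/dev/null
python3 -m jog '{"travel":[[0,0,0],[0,0,0]],"roll":[0,0]}' >/dev/null
python3 -c "
from h import *
go(3,.0815,.703)"
```

```text
screw 3 clk 25.2 pos [0.6035 0.0844 0.1043] th 1.794 tool travel mm [-0.2 -0.3 22.8] roll -0.003 q6 -0.087 f [-0.09  0.67  0.21] tq [ 0.006  0.012 -0.01 ] w 0.0363 0.0
```

```bash
python3 -m jog '{"travel":[[0,0,10],[0,0,8],[0,0,5],[0,0,0]],"roll":[0,0,0,0]}'>/dev/null
python3 -m jog '{"travel":[[0,0,0],[0,0,0],[0,0,0],[0,0,0]],"roll":[0,0,0,0]}' 0 40
python3 t.py
python3 -m jog '{"travel":[[0,0,0.16],[0,0,0.16],[0,0,0.16],[0,0,0.16],[0,0,0]],"roll":[0.1,0.1,0.1,0.1,0]}' >/dev/null; python3 t.py
python3 -m jog '{"travel":[[0,0,0.08],[0,0,0]],"roll":[0.05,0]}' >/dev/null; python3 t.py
python3 -m jog '{"travel":[[0,0,0.08],[0,0,0]],"roll":[0.05,0]}' >/dev/null; python3 t.py
python3 -m jog '{"travel":[[0,0,0.08],[0,0,0]],"roll":[0.05,0]}' >/dev/null; python3 t.py
```

```text
clock: 26.0
tool_pos: [0.6037, 0.0844, 0.0819]
eef_rot: [[-0.224, 0.975, 0.0], [0.975, 0.224, -0.0], [-0.0, 0.0, -1.0]]
ft_force: [-1.5, -0.6, 3.3]
gripper_width: 0.0075
grasp_force: 41.1
Mz 0.004 th 1.797 z 0.0819 f [-0.3 -1.6 -3.3] clk 26.0
Mz -0.072 th 1.395 z 0.0813 f [-1.3 -3.4 -3.6] clk 26.5
Mz -0.036 th 1.349 z 0.0812 f [-1.5 -1.8 -4.4] clk 26.7
Mz -0.071 th 1.299 z 0.0811 f [-1.7 -2.4 -5.6] clk 26.9
Mz -0.034 th 1.249 z 0.081 f [-1.4 -2.7 -5.3] clk 27.1
```

```bash
python3 -m jog '{"travel":[[-0.2,-0.3,-0.1],[0,0,0]],"roll":[0.05,0]}' >/dev/null; python3 t.py
python3 -m jog '{"travel":[[0,0,0.08],[0,0,0]],"roll":[0.05,0]}' >/dev/null; python3 t.py
python3 -m jog '{"travel":[[0,0,0.06],[0,0,0]],"roll":[0.05,0]}' >/dev/null; python3 t.py
python3 -m jog '{"travel":[[0,0,0]],"roll":[0]}' >/dev/null; python3 t.py
```

```text
Mz 0.004 th 1.199 z 0.081 f [ 0.   0.1 -3.7] clk 27.3
Mz -0.083 th 1.149 z 0.0809 f [-1.1 -0.5 -2.6] clk 27.5
Mz -0.031 th 1.099 z 0.0808 f [-0.  -1.1 -3.2] clk 27.7
Mz -0.03 th 1.1 z 0.0808 f [ 0.5 -0.1 -2.6] clk 27.8
```

```bash
python3 -m jog '{"travel":[[0,0,0.06],[0,0,0]],"roll":[0.05,0]}' >/dev/null; python3 t.py
python3 -m jog '{"travel":[[0,0,0.06],[0,0,0]],"roll":[0.05,0]}' >/dev/null; python3 t.py
python3 -m jog '{"travel":[[0,0,0.06],[0,0,0]],"roll":[0.05,0]}' >/dev/null; python3 t.py
python3 -m jog '{"travel":[[0,0,0]],"roll":[0]}' >/dev/null; python3 t.py
```

```text
Mz 0.053 th 1.048 z 0.0808 f [ 0.1  0.6 -2.5] clk 28.0
Mz 0.067 th 0.999 z 0.0807 f [ 0.2  1.9 -1.1] clk 28.2
Mz 0.146 th 0.949 z 0.0806 f [ 0.6  1.5 -1.2] clk 28.4
Mz 0.196 th 0.95 z 0.0806 f [ 0.9  2.3 -1.4] clk 28.5
```

```bash
python3 -m jog '{"travel":[[0,0,0]],"roll":[0.01]}' >/dev/null; python3 t.py
python3 -m jog '{"travel":[[0,0,0],[0,0,0],[0,0,-15],[0,0,-15],[0,0,0]],"roll":[0,0,0,0,0]}' 36 25 >/dev/null
python3 -m jog '{"travel":[[0,0,0],[0,0,0]],"roll":[0,0]}' 
python3 -c "
from h import *
go(1,.0815,.7)"
```

```text
Mz 0.312 th 0.939 z 0.0806 f [ 0.   1.3 -1. ] clk 28.6
clock: 29.3
tool_pos: [0.6032, 0.0843, 0.1106]
eef_rot: [[0.592, 0.806, -0.0], [0.806, -0.592, 0.0], [0.0, -0.0, -1.0]]
ft_force: [-0.1, -0.3, -0.3]
gripper_width: 0.0363
grasp_force: 0.0
screw 1 clk 29.3 pos [0.6032 0.0843 0.1106] th 0.937 tool travel mm [  40.1 -120.7   29.1] roll -2.125 q6 0.77 f [-0.06 -0.33 -0.34] tq [-0.023  0.     0.014] w 0.0363 0.0
```

```bash
python3 -m jog '{"travel":[[13.3,-40,0],[13.4,-40.5,0],[13.3,-40.2,0],[0,0,0],[0,0,0]],"roll":[0,0,0,-0.148,-0.148]}' >/dev/null
python3 -m jog '{"travel":[[0,0,0],[0,0,0],[0,0,0],[0,0,0],[0,0,0]],"roll":[-0.148,-0.148,-0.148,-0.148,-0.148]}'>/dev/null
python3 -m jog '{"travel":[[0,0,0],[0,0,0],[0,0,0],[0,0,0],[0,0,0]],"roll":[-0.148,-0.148,-0.148,-0.148,-0.148]}'>/dev/null
python3 -m jog '{"travel":[[0,0,3],[0,0,3],[0,0,0],[0,0,0],[0,0,0]],"roll":[-0.148,-0.148,-0.053,0,0]}'>/dev/null
python3 -c "
from h import *
go(1,.0815,.7)"
```

```text
screw 1 clk 31.3 pos [0.5296 0.188  0.1042] th 3.06 tool travel mm [-0.1  0.1 22.7] roll -0.002 q6 -1.151 f [-0.58  1.35  0.09] tq [-0.019 -0.007 -0.022] w 0.0363 0.0
```

```bash
python3 -m jog '{"travel":[[0,0,10],[0,0,8],[0,0,5],[0,0,0]],"roll":[0,0,0,0]}'>/dev/null
python3 -m jog '{"travel":[[0,0,0],[0,0,0],[0,0,0],[0,0,0]],"roll":[0,0,0,0]}' 0 40
python3 t.py
python3 -m jog '{"travel":[[0,0,0.16],[0,0,0.16],[0,0,0.16],[0,0,0.16],[0,0,0]],"roll":[0.1,0.1,0.1,0.1,0]}' >/dev/null; python3 t.py
python3 -m jog '{"travel":[[0,0,0.08],[0,0,0]],"roll":[0.05,0]}' >/dev/null; python3 t.py
python3 -m jog '{"travel":[[0,0,0.08],[0,0,0]],"roll":[0.05,0]}' >/dev/null; python3 t.py
python3 -m jog '{"travel":[[0,0,0.08],[0,0,0]],"roll":[0.05,0]}' >/dev/null; python3 t.py
```

```text
clock: 32.1
tool_pos: [0.53, 0.1882, 0.0818]
eef_rot: [[-0.997, 0.08, 0.0], [0.08, 0.997, 0.0], [-0.0, 0.0, -1.0]]
ft_force: [-0.0, 0.5, -0.5]
gripper_width: 0.008
grasp_force: 41.1
Mz 0.015 th 3.062 z 0.0818 f [0.1 0.5 0.5] clk 32.1
Mz -0.061 th 2.66 z 0.0811 f [-0.2 -0.4 -2.4] clk 32.6
Mz -0.078 th 2.614 z 0.0811 f [ 1.2 -0.3 -3. ] clk 32.8
Mz -0.027 th 2.564 z 0.081 f [ 1.   0.4 -4. ] clk 33.0
Mz -0.043 th 2.514 z 0.0809 f [ 1.7  0.3 -5.1] clk 33.2
```

```bash
python3 -m jog '{"travel":[[0.2,0,-0.1],[0,0,0]],"roll":[0.05,0]}' >/dev/null; python3 t.py
python3 -m jog '{"travel":[[0,0,0.08],[0,0,0]],"roll":[0.05,0]}' >/dev/null; python3 t.py
python3 -m jog '{"travel":[[0,0,0.06],[0,0,0]],"roll":[0.05,0]}' >/dev/null; python3 t.py
python3 -m jog '{"travel":[[0,0,0]],"roll":[0]}' >/dev/null; python3 t.py
```

```text
Mz -0.029 th 2.464 z 0.0809 f [-0.3  0.4 -2.1] clk 33.4
Mz -0.078 th 2.414 z 0.0808 f [-0.6  0.7 -3.1] clk 33.6
Mz -0.046 th 2.364 z 0.0807 f [-1.5  0.7 -2.4] clk 33.8
Mz -0.021 th 2.365 z 0.0807 f [-2.4  1.  -2.3] clk 33.9
```

```bash
python3 -m jog '{"travel":[[0,0,0.06],[0,0,0]],"roll":[0.05,0]}' >/dev/null; python3 t.py
python3 -m jog '{"travel":[[0,0,0.06],[0,0,0]],"roll":[0.05,0]}' >/dev/null; python3 t.py
python3 -m jog '{"travel":[[0,0,0.06],[0,0,0]],"roll":[0.05,0]}' >/dev/null; python3 t.py
python3 -m jog '{"travel":[[0,0,0]],"roll":[0]}' >/dev/null; python3 t.py
```

```text
Mz -0.071 th 2.313 z 0.0806 f [-1.7  1.4 -2. ] clk 34.1
Mz -0.057 th 2.263 z 0.0806 f [-2.2  1.9 -1.4] clk 34.3
Mz 0.004 th 2.214 z 0.0805 f [-1.3  2.1 -1.1] clk 34.5
Mz -0.098 th 2.215 z 0.0805 f [-2.2  2.8 -0.1] clk 34.6
```

```bash
python3 -m jog '{"travel":[[-0.3,0.3,0.08],[0,0,0]],"roll":[0.05,0]}' >/dev/null; python3 t.py
python3 -m jog '{"travel":[[0,0,0.08],[0,0,0]],"roll":[0.05,0]}' >/dev/null; python3 t.py
python3 -m jog '{"travel":[[0,0,0.08],[0,0,0]],"roll":[0.05,0]}' >/dev/null; python3 t.py
python3 -m jog '{"travel":[[0,0,0]],"roll":[0]}' >/dev/null; python3 t.py
```

```text
Mz -0.062 th 2.163 z 0.0804 f [-1.6  1.9 -1.7] clk 34.8
Mz -0.073 th 2.113 z 0.0803 f [-0.3  1.7 -2.6] clk 35.0
Mz -0.067 th 2.064 z 0.0802 f [-0.   1.7 -3.2] clk 35.2
Mz -0.049 th 2.065 z 0.0802 f [ 0.4  1.  -3.4] clk 35.3
```

```bash
python3 -m jog '{"travel":[[0,0,0.06],[0,0,0]],"roll":[0.05,0]}' >/dev/null; python3 t.py
python3 -m jog '{"travel":[[0,0,0.06],[0,0,0]],"roll":[0.05,0]}' >/dev/null; python3 t.py
python3 -m jog '{"travel":[[0,0,0.06],[0,0,0]],"roll":[0.05,0]}' >/dev/null; python3 t.py
python3 -m jog '{"travel":[[0,0,0]],"roll":[0]}' >/dev/null; python3 t.py
```

```text
Mz -0.047 th 2.013 z 0.0801 f [ 0.4  1.4 -2.7] clk 35.5
Mz -0.049 th 1.963 z 0.0801 f [ 0.6  1.  -2.9] clk 35.7
Mz 0.028 th 1.914 z 0.08 f [-0.3  1.8 -3.1] clk 35.9
Mz -0.013 th 1.915 z 0.08 f [ 1.3  0.7 -2.4] clk 36.0
```

```bash
python3 -m jog '{"travel":[[0,0,0.06],[0,0,0]],"roll":[0.05,0]}' >/dev/null; python3 t.py
python3 -m jog '{"travel":[[0,0,0.05],[0,0,0]],"roll":[0.04,0]}' >/dev/null; python3 t.py
python3 -m jog '{"travel":[[0,0,0]],"roll":[0]}' >/dev/null; python3 t.py
```

```text
Mz 0.085 th 1.863 z 0.0799 f [ 2.5  1.5 -2.3] clk 36.2
Mz 0.185 th 1.824 z 0.0799 f [ 2.8  1.7 -1.6] clk 36.4
Mz 0.161 th 1.824 z 0.0799 f [ 1.8  1.1 -2.1] clk 36.5
```

```bash
python3 -m jog '{"travel":[[0,0,0],[0,0,0],[0,0,-10],[0,0,-20],[0,0,-30]],"roll":[0,0,0,0,0]}' 36 25 >/dev/null
python3 -m jog '{"travel":[[0,0,-40],[0,0,-20],[0,0,0],[0,0,0],[0,0,0]],"roll":[0,0,0,0,0]}'
python3 -c "
from workcell import bot
print(bot.sign_off())"
```

```text
clock: 37.5
tool_pos: [0.5293, 0.1878, 0.1989]
eef_rot: [[-0.248, 0.969, -0.002], [0.969, 0.248, -0.001], [-0.0, -0.002, -1.0]]
ft_force: [-0.7, 0.3, -0.3]
gripper_width: 0.0356
grasp_force: 0.0
the job is handed in; nothing more can be done
None
```

I tightened all four fasteners in two diagonal rounds (1-3-2-4, then 4-2-3-1) to a paused torque of 0.16–0.20 N m at each stop and handed in at 37.5 s with the gripper clear; screw3 briefly read 0.31 N m while turning, slightly above the forcing limit, and no verdict came back.

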